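# Hold the spring clip open over the mailer's edge

### The arm

A 7-joint arm with a two-finger parallel gripper is mounted at the origin on a cart in front of the work surface, level with it; the furniture and walls round the work are solid. World frame = base frame: x ahead of the robot, y to its left, z up, the work surface at z = 0. Lengths are in mm, angles in rad, forces in N, time in s.
With the tool pointing down it reaches from about 400 to 850 mm from the base axis. Payload 6.9 kg.
Tool frame: the origin (TCP) lies on the front face of the gripper's body, between the roots of the fingers; the fingertips stand 73 mm ahead of it and the grasp point (between the pads) lies 54 mm ahead of it (env.tcp_to_tips is the distance from the TCP to the fingertips, in mm); z points along the fingers, x is the direction in which the jaws open and shut, and the axes are right-handed (so a half turn about z gives the same grasp; the last joint's range is limited). The gripper opens to 85 mm and grips with 20 to 120 N. Pads are 22 mm wide; open, the fingers measure 114 mm over their backs; the gripper's body (76 mm by 85 mm) begins 54 mm behind the grasp point. The pads swing forward as they close: fully open they stand 13 mm farther back than shut.
Start: joints at [0.105, 0.507, -0.238, 1.5, 0.126, 1.149, -0.155], TCP at [624.991, -0.026, 303.875] pointing down, gripper open.
Joint ranges: [-3.08, 3.08], [-0.24, 2.05], [-1.43, 1.35], [0, 2.5], [-1.52, 4.66], [0.17, 1.96], [-2.89, 2.89]. Speed limits (rad/s): [2.39, 2.39, 3.14, 3.14, 3.14, 3.14, 3.14].

### API

Orientations are given as a unit quaternion [w, x, y, z].
In Python, from rig import env gives the robot as it stands.
- The arm moves only by the tool apply_moves, never from a script. Its argument "commands" is a list that holds one entry, the list of rows, each a list of 5 numbers: the finger opening in mm, from 0 to 85.4, then the shift along the tool's x, y, z as a fraction of full scale, then the turn about the tool's z as a fraction of full scale. In form: [[[claw, dx, dy, dz, roll], ...]]. A call has 1 to 8 rows; each row is the pose to reach, as a shift and turn from the pose commanded when the call began, along the tool's axes at that moment; what a row does not reach only later rows make up. Full scale, the value 1, is 0.1 m for a shift and 60 degrees for a turn. A row lasts 1/8 s, in which the tool goes at most 62.5 mm and 10.7 degrees, less where a joint would pass 70% of its speed; a pose out of reach is approached as far as the arm can. A call with a number of a shift or a turn outside -1 to 1 is refused whole. A call with a gripper value outside its range is refused whole. The fingers move at their own pace and stop on an object; "newtons" is the grip in N (left out, the last holds). Time passes only in rows, so rows that repeat a pose let the fingers close. It gives the time, the measured TCP pose, the force and the opening at its end, in the units of the state.
- env.state(): the state, without advancing time (a new reading comes with each control period).
- env.snapshot(name): name is "scene" or "side" or "wrist"; returns a dict with "color" (420x560x3 uint8, red, green, blue), "K" (3x3 intrinsics, pixels), "rvec" (rotation vector, rad) and "tvec" (3), from world to camera coordinates, as OpenCV has them; the wrist camera has in their place "hand_eye" (4x4, takes a point from camera to tool coordinates, whose origin is the TCP and whose axes are the tool frame's). Camera axes: x right, y down, z forward; pixel columns grow to the right and rows downward; lengths in mm; the calibration is good to about 2 mm. A picture is of the moment at which its call begins: read the wrist's pose just before it. There is no depth.
- env.sign_off(): hands the job in, once; it reports no verdict.
The state is a dict: "time": time; "joint_positions": joint angles; "joint_velocities": joint speeds; "joint_efforts": joint torques, N m; "position": TCP position; "tcp_rot": TCP orientation; "wrist_force": force on the tool from outside, world axes, zero at the start; "moment": the same for the moment, N m; "opening": opening from 0.0 (shut) to 1.0 (fully open).
Only numpy, scipy, OpenCV 4.12 (cv2) and the standard library are available. Lean on these libraries where they do the work, as an engineer would, in place of code of your own. Each camera call takes 0.05 s, during which the arm holds its last target.

### The job

Squeeze the spring clip open where it sits on the side wall of the parts bin, lift it off still open, and bring it gaping over the middle of the top edge of the card mailer standing in the slotted block, with one jaw hanging well down on each side and clear of the card, so that I can slip a delivery note in. Do not let the clip bite or press on the mailer, do not shove the bin or the block, leave the other things alone, and finish while still holding the clip open there.

Things in the scene. Friction and masses are not known exactly. Their poses are not given: they have to be found in the camera images.
- clip_grip (a point): Spring clip: pressed steel, black rubber grips and jaw pads, 70 g, 100 mm high, 34 mm wide. Starts shut and upright, biting the bin wall, handles up. Point midway between the handles' rolled ends (8 mm thick, 27 mm long), 46 mm above the hinge pin; handles 50 mm over all shut, 20 mm at the stop. Axes fixed to half A, turning with it: x along the pin, y across to half A (squeeze along y), z up.
- lip_a (a point): Middle of the inner face of half A's jaw pad, 43 mm below the hinge pin; the pad is 14 mm high (7 mm above and below this point), 34 mm along the pin, 6 mm thick. Axes as clip_grip.
- lip_b (a point): The same point on the jaw pad of the other half, B.
- clip_jaw (a joint): Angle between the clip's halves, rad: about 0 parked on the bin wall, 0.62 at the stop, where the lip points stand 28 mm apart (21 mm at 0.45). A spring shuts it; squeezing at the rolled ends takes 6 N at 0 and 10 N at the stop. It snaps shut if let go.
- bin: Blue open-front parts bin with fittings in it, 156 x 111 x 77 mm, 0.5 kg, loose. Origin: centre of its underside; x towards its high back, y to its left, z up. Side walls 2.5 mm thick and 77 mm high; the clip sits on the wall at y = +51 mm, hinge pin parallel to x, jaws overlapping the wall by 18 mm.
- stand: Slotted sorting block of pale wood, 116 x 200 x 37 mm, loose, with a flat kraft card mailer wedged upright in its middle slot (1.1 kg together). Origin: centre of the underside; y along slots and mailer, z up.
- card_top (a point): Middle of the top edge of that mailer, 177 mm above the bench. The mailer is 9 mm thick and 225 mm long here. Axes: x through the card's thickness, y along its edge, z up.
- glue: White glue bottle with a red cap, 42 mm diameter, 112 mm high, a bystander. Origin: centre of its underside.
- box_near: Small kraft carton, 51 x 50 x 66 mm, a bystander behind the bin on its right. Origin: centre of its underside.
- box_far: The same, beside the first, farther to the left.
There are look-alikes about, which are no part of the job. Of the things that look like the part that bears clip_grip, the larger one is meant.

How it is judged:
By the outcome, as a careful person would: the job done as asked, in the order asked, and still so for the second after the job is handed in, while the arm keeps its last pose, push and grip.
It also fails if it takes over 40 s, if anything falls off the work surface, if the arm or the gripper's body presses on something with over 40 N, if the wrist force passes 120 N, or if a joint passes its speed limit or range.

## Working session

There is one attempt and no reset: what is moved stays moved. The work goes in short steps, Python scripts to look and compute and a tool call to move; the robot and the scene stay as the last step left them, time stands still between calls to the robot, and variables do not carry over. Pictures are saved under pics/ and viewed, and the job is handed in when it is done.

Besides the shell and the picture viewer there is one more tool, called as name(argument=value, ...), one argument or row to a line, values as JSON. apply_moves: Moves the arm, as the interface text tells. Shift numbers are shares of 0.1 m and turn numbers shares of 60 degrees, none past 1 either way. Its arguments: {"type":"object","properties":{"commands":{"type":"array"},"newtons":{"type":"number"}},"required":["commands"]}

```bash
mkdir -p pics
cat > h.py <<'E'
import numpy as np, cv2
from rig import env
from scipy.spatial.transform import Rotation as R
def snap(n,tag):
    s=env.state(); d=env.snapshot(n)
    cv2.imwrite(f'pics/{tag}.png',cv2.cvtColor(d['color'],cv2.COLOR_RGB2BGR))
    K=np.array(d['K'],float)
    if 'rvec' in d:
        Rm=R.from_rotvec(np.array(d['rvec']).ravel()).as_matrix(); t=np.array(d['tvec']).ravel()
    else:
        q=s['tcp_rot']; T=np.eye(4); T[:3,:3]=R.from_quat([q[1],q[2],q[3],q[0]]).as_matrix(); T[:3,3]=s['position']
        M=np.linalg.inv(T@np.array(d['hand_eye'])); Rm=M[:3,:3]; t=M[:3,3]
    np.savez(f'pics/{tag}.npz',K=K,R=Rm,t=t); return d,s
def cam(tag):
    z=np.load(f'pics/{tag}.npz'); return z['K'],z['R'],z['t']
def proj(tag,P):
    K,Rm,t=cam(tag); p=(Rm@np.atleast_2d(P).T).T+t; u=(K@p.T).T; return u[:,:2]/u[:,2:]
def onplane(tag,uv,c,ax=2):
    K,Rm,t=cam(tag); C=-Rm.T@t; d=Rm.T@np.linalg.inv(K)@[*uv,1]; return C+d*(c-C[ax])/d[ax]
def tri(*obs):
    A=[];b=[]
    for tag,uv in obs:
        K,Rm,t=cam(tag); C=-Rm.T@t; d=Rm.T@np.linalg.inv(K)@[*uv,1]; d/=np.linalg.norm(d)
        P=np.eye(3)-np.outer(d,d); A.append(P); b.append(P@C)
    A=np.vstack(A);b=np.hstack(b); x=np.linalg.lstsq(A,b,rcond=None)[0]; return x,np.linalg.norm(A@x-b)
def crop(tag,x0,y0,x1,y1,k,out):
    im=cv2.imread(f'pics/{tag}.png')[y0:y1,x0:x1]; cv2.imwrite(f'pics/{out}.png',cv2.resize(im,None,fx=k,fy=k,interpolation=cv2.INTER_CUBIC))
E
python3 - <<'E'
from h import *
for n in ['scene','side','wrist']:
    d,s=snap(n,n+'0'); K,Rm,t=cam(n+'0'); print(n,K.round(1).tolist(),(-Rm.T@t).round(0))
print(s)
E
```

```text
scene [[459.3, 0.0, 275.7], [0.0, 459.3, 217.6], [0.0, 0.0, 1.0]] [ 90. 553. 863.]
side [[497.7, 0.0, 281.9], [0.0, 497.7, 209.1], [0.0, 0.0, 1.0]] [ 536. -657.  869.]
wrist [[362.9, 0.0, 277.8], [0.0, 362.9, 207.6], [0.0, 0.0, 1.0]] [625.  79. 374.]
{'time': 0.1, 'joint_positions': array([ 0.10551383,  0.50825114, -0.23748043,  1.50101947,  0.12573166,
        1.14893038, -0.15477217]), 'joint_velocities': array([ 0.00052781, -0.00240597,  0.0010879 , -0.00338258, -0.00077631,
        0.0031332 , -0.00151772]), 'joint_efforts': array([-4.60960451e-03, -6.21825886e+01, -2.19466478e+00, -2.50204021e+01,
        1.25371566e-02,  7.74859713e-03, -3.76228832e-05]), 'position': array([ 6.24664911e+02, -1.15647325e-01,  3.03121016e+02]), 'tcp_rot': array([ 4.29442646e-05,  9.99999672e-01, -3.72744433e-06, -8.08905491e-04]), 'wrist_force': array([ 0.1816737 ,  0.60472932, -0.26252294]), 'moment': array([ 0.05382648, -0.02458919, -0.04350707]), 'opening': 1.0026015104815127}
```

```bash
ls -la .
```

```text
total 16
drwxr-xr-x  3 agent agent 4096 Dec  7 16:39 .
drwxr-xr-x 23 root  root  4096 Dec  7 16:38 ..
-rw-r--r--  1 agent agent 1414 Dec  7 16:39 h.py
drwxr-xr-x  2 agent agent 4096 Dec  7 16:39 pics
```

View pics/scene0.png

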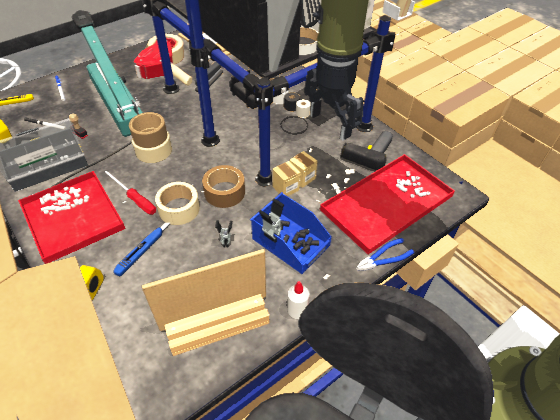

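View pics/side0.png

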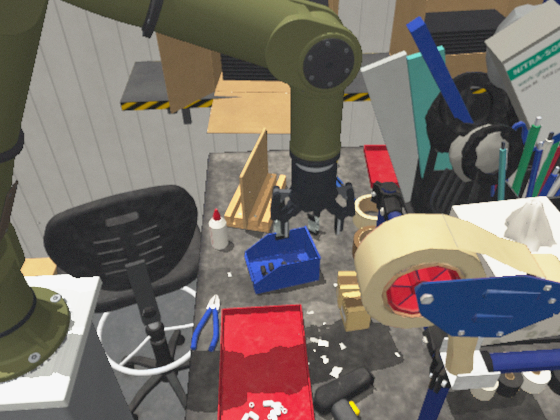

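View pics/wrist0.png

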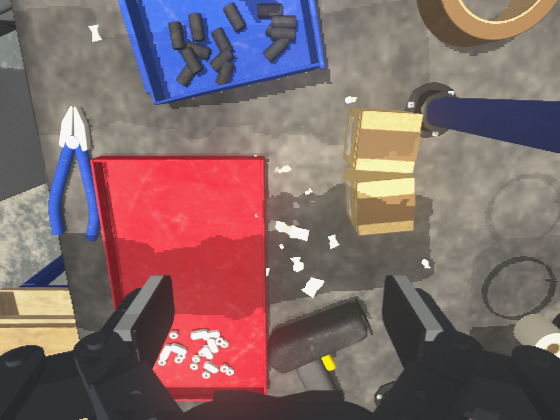

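Run:
```python
from h import *
crop('scene0',130,180,340,360,3.8,'c1'); crop('side0',190,120,370,300,3.3,'c2')
```

```text
(no output)
```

View pics/c1.png

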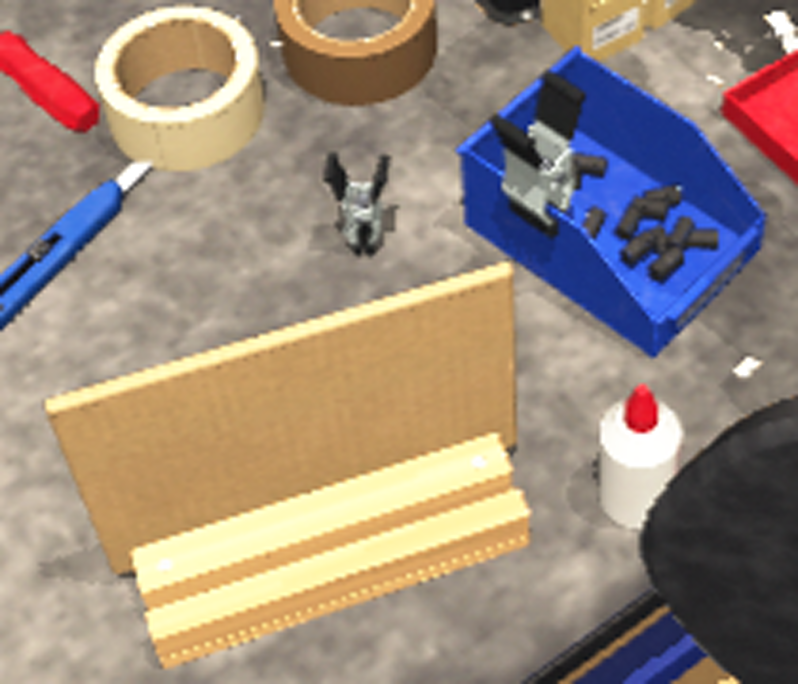

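View pics/c2.png

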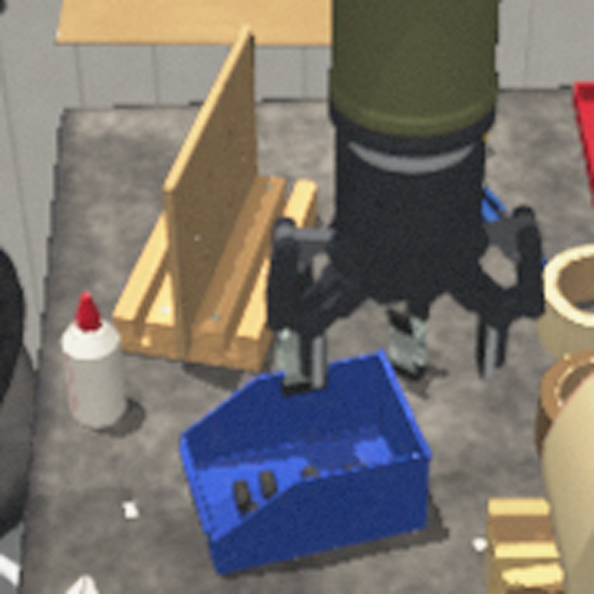

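Run:
```python
from h import *
f=lambda u,v:(130+u/3.8,180+v/3.8)
p=lambda n,uv,z:print(n,onplane('scene0',uv,z).round(1))
p('outer handle',f(515,135),157);p('inner handle',f(563,85),157)
p('bin BL',f(460,150),77);p('bin BR',f(575,50),77)
p('bin front lo',f(655,352),0);p('bin BL base',f(468,220),0)
p('cardL',f(48,405),177);p('cardR',f(512,268),177)
p('card edge far L',f(60,395),177);p('far R',f(505,262),177)
p('glue',f(635,520),0)
p('post',(265,182),0); p('post2',(209,142),0)
b=onplane('scene0',(265,182),0)
for z in range(0,800,100): print(z,proj('scene0',[b[0],b[1],z]).round(0))
print(tri(('scene0',(299,284.5)),('side0',(190+87/3.3,120+295/3.3))))
```

```text
outer handle [568.5 208.1 157. ]
inner handle [581.2 166.5 157. ]
bin BL [632.8 201.4  77. ]
bin BR [655.2  99.4  77. ]
bin front lo [492.8 164.3   0. ]
bin BL base [637.3 195.4   0. ]
cardL [553.9 481.7 177. ]
cardR [488.6 268.7 177. ]
card edge far L [555.3 474.9 177. ]
far R [493.5 269.3 177. ]
glue [415.8 241.7   0. ]
post [767.4  64.7  -0. ]
post2 [988.2  98.1   0. ]
0 [[265. 182.]]
100 [[265. 153.]]
200 [[264. 121.]]
300 [[263.  83.]]
400 [[263.  38.]]
500 [[262. -15.]]
600 [[261. -79.]]
700 [[ 260. -159.]]
(array([427.11493532, 235.53828424, 108.31007478]), np.float64(2.3107551824870587))
```

apply_moves(
  commands=[
    [[85, -0.12, -0.25, 0, 0], [85, -0.25, -0.5, 0, 0], [85, -0.4, -0.8, 0, 0], [85, -0.5, -1.0, 0, 0], [85, -0.5, -1.0, 0, 0], [85, -0.5, -1.0, 0, 0]],
  ],
)

```text
time: 0.9
position: [575.4, 98.8, 303.7]
tcp_rot: [0.0, 1.0, -0.001, -0.0]
wrist_force: [-0.2, -0.3, -0.1]
opening: 0.998
```

Run:
```python
from h import *
d,s=snap('wrist','w1');snap('scene','s1');print(s['position'],s['tcp_rot'],s['joint_positions'].round(2))
crop('w1',140,60,420,330,2.8,'w1c')
crop('s1',130,180,340,360,3.8,'s1c')
```

```text
[575.39053027  98.8016792  303.72174516] [ 4.68194749e-04  9.99999753e-01 -5.23574782e-04 -2.58617058e-05] [-0.05  0.44 -0.25  1.61  0.12  1.1  -0.33]
```

View pics/w1.png

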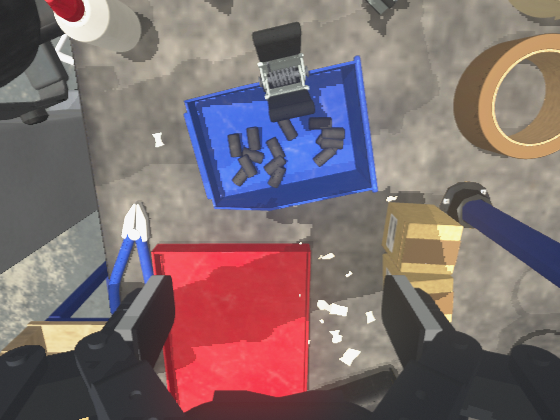

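View pics/s1c.png

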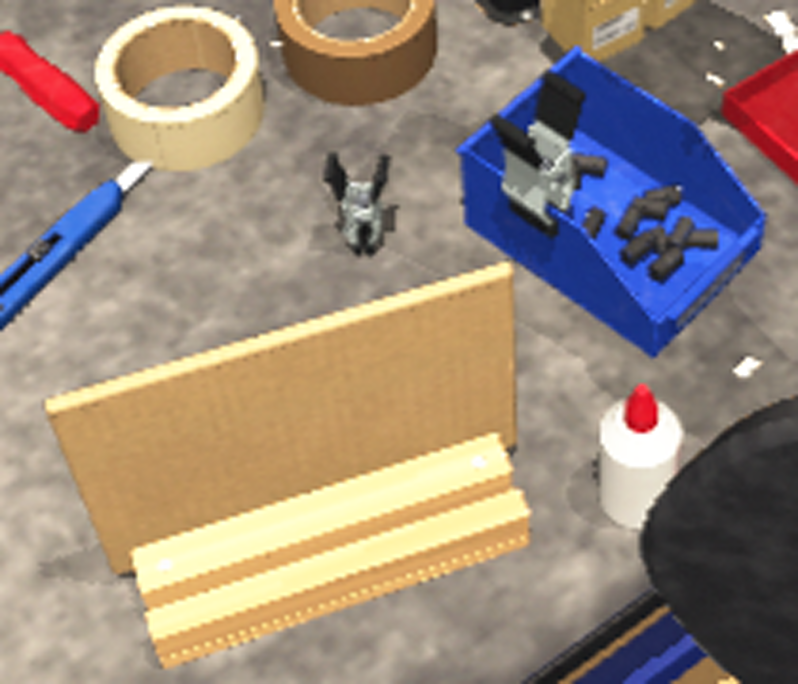

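Run:
```python
from h import *
crop('w1',170,10,390,220,2.8,'w1c')
K,Rm,t=cam('w1');print(Rm.T.round(3),-Rm.T@t)
```

```text
[[ 1.    -0.002 -0.   ]
 [-0.002 -0.951 -0.309]
 [ 0.     0.309 -0.951]] [575.91280328 178.15303117 374.73706961]
```

View pics/w1c.png

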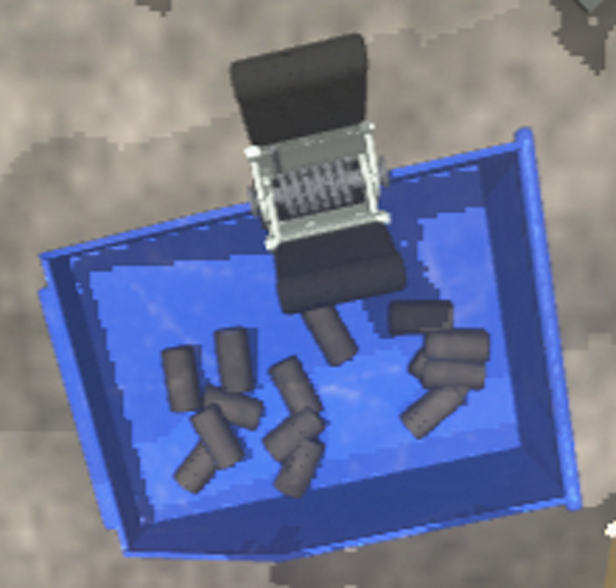

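Run:
```python
from h import *
f=lambda u,v:(170+u/2.8,10+v/2.8)
z=155
o=[onplane('w1',f(*p),z) for p in [(233,66),(364,37)]]
i=[onplane('w1',f(*p),z) for p in [(283,309),(404,281)]]
for q in (o,i):
    d=q[1]-q[0]; print(np.round(q,1).tolist(), np.linalg.norm(d), np.degrees(np.arctan2(d[1],d[0])))
o=np.mean(o,0);i=np.mean(i,0);print(o,i,np.linalg.norm(o-i),np.degrees(np.arctan2(*(o-i)[[1,0]])),(o+i)/2)
g=[onplane('w1',f(*p),77) for p in [(42,256),(524,132),(573,505)]]
print(np.round(g,1).tolist()); 
for a,b in((0,1),(1,2)):
    d=g[b]-g[a];print(np.linalg.norm(d),np.degrees(np.arctan2(d[1],d[0])))
g=[onplane('w1',f(*p),109) for p in [(256,200),(384,170)]];print(np.round(g,1).tolist())
```

```text
[[562.5, 207.5, 155.0], [588.2, 212.6, 155.0]] 26.187779769657798 11.22636066941246
[[571.9, 160.9, 155.0], [597.3, 166.6, 155.0]] 25.98191829921272 12.585055297987504
[575.31785936 210.09833962 155.        ] [584.62735131 163.73334616 155.        ] 47.290371732955336 101.35328814065605 [579.97260533 186.91584289 155.        ]
[[502.8, 169.5, 77.0], [636.4, 201.5, 77.0], [658.1, 96.6, 77.0]]
137.30126181606076 13.504459372012734
107.16699518402831 -78.29143898754995
[[564.7, 183.6, 109.0], [596.1, 190.5, 109.0]]
```

apply_moves(
  commands=[
    [[85, 0.01, -0.15, 0, 0.16], [85, 0.02, -0.3, 0, 0.33], [85, 0.03, -0.45, 0, 0.5], [85, 0.04, -0.6, 0, 0.66], [85, 0.046, -0.75, 0, 0.83], [85, 0.046, -0.88, 0, 1.0], [85, 0.046, -0.88, 0, 1.0]],
  ],
)

```text
time: 1.88
position: [579.8, 188.4, 303.6]
tcp_rot: [0.0, 0.866, -0.499, -0.0]
wrist_force: [-0.4, -0.4, -0.8]
opening: 0.993
```

apply_moves(
  commands=[
    [[85, 0, 0, 0, 0.15], [85, 0, 0, 0, 0.3], [85, 0, 0, 0, 0.3], [85, 0, 0, 0, 0.3]],
  ],
)

```text
time: 2.38
position: [579.8, 187.2, 303.8]
tcp_rot: [0.0, 0.778, -0.628, 0.0]
wrist_force: [-0.1, -0.3, -0.1]
opening: 0.995
```

Run:
```python
from h import *
d,s=snap('wrist','w2');print(s['position'],R.from_quat(np.roll(s['tcp_rot'],-1)).as_matrix().round(3).tolist(),s['joint_positions'].round(2))
P=[[580,187,155]];print(proj('w2',P))
snap('side','d2'); crop('d2',190,120,370,300,3.3,'d2c')
```

```text
[579.78930157 187.19319133 303.84421866] [[0.212, -0.977, -0.0], [-0.977, -0.212, -0.0], [0.0, 0.0, -1.0]] [-0.4   0.48  0.08  1.55 -0.04  1.12 -1.67]
[[278.42757137 219.63669982]]
```

View pics/w2.png

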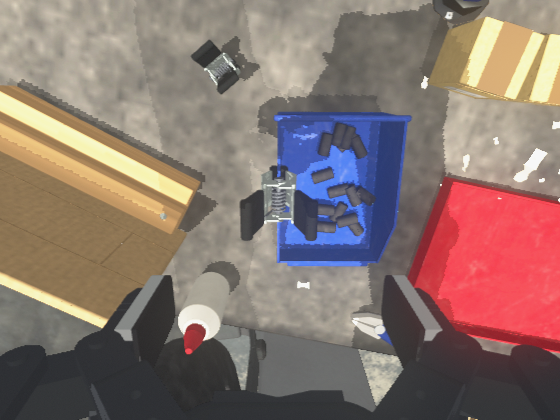

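View pics/d2c.png

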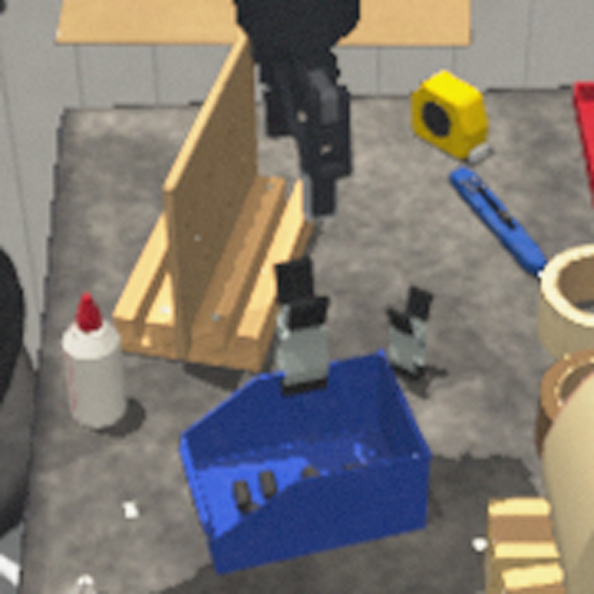

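apply_moves(
  commands=[
    [[85, 0, 0, 0.25, 0], [85, 0, 0, 0.5, 0], [85, 0, 0, 0.75, 0], [85, 0, 0, 0.94, 0], [85, 0, 0, 0.94, 0], [60, 0, 0, 0.94, 0], [60, 0, 0, 0.94, 0], [60, 0, 0, 0.94, 0]],
  ],
  newtons=30,
)

```text
time: 3.48
position: [579.9, 188.1, 210.6]
tcp_rot: [-0.001, 0.777, -0.629, 0.0]
wrist_force: [0.1, -0.8, 0.9]
opening: 0.705
```

Run:
```python
from h import *
d,s=snap('wrist','w3');print(s['position'],s['opening'],s['wrist_force'])
snap('side','d3'); crop('d3',190,120,370,300,3.3,'d3c')
snap('scene','s3'); crop('s3',200,120,340,280,3.6,'s3c')
```

```text
[579.85068645 188.05542417 210.61195602] 0.7045543571016751 [ 0.14366039 -0.76072835  0.87735219]
```

View pics/w3.png

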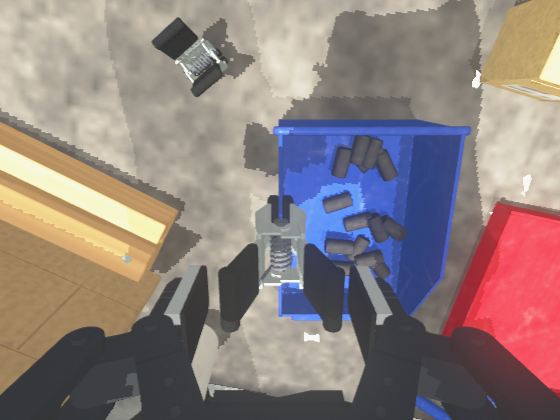

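View pics/d3c.png

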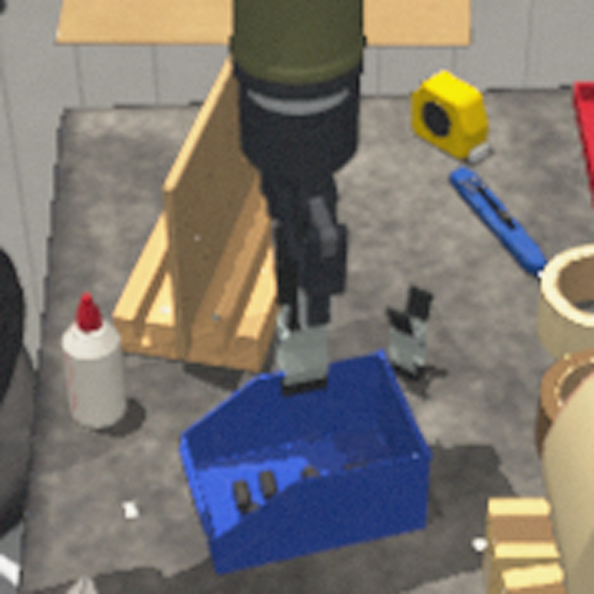

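View pics/s3c.png

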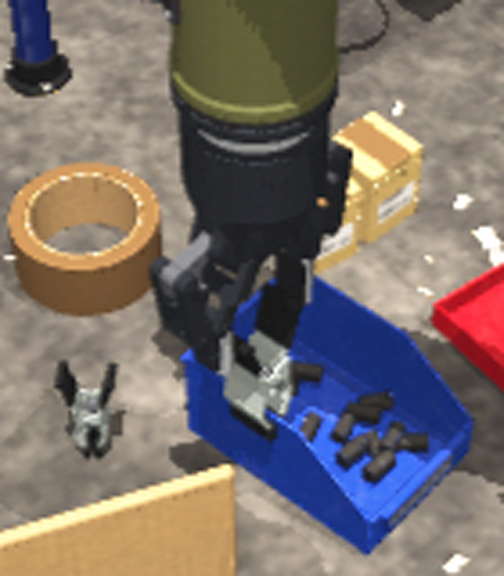

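apply_moves(
  commands=[
    [[50, 0.01, 0, 0, 0], [44, 0.01, 0, 0, 0], [38, 0.01, 0, 0, 0], [32, 0.01, 0, 0, 0], [26, 0.01, 0, 0, 0], [20, 0.01, 0, 0, 0], [14, 0.01, 0, 0, 0], [10, 0.01, 0, 0, 0]],
  ],
  newtons=30,
)

```text
time: 4.62
position: [579.8, 187.0, 209.9]
tcp_rot: [-0.0, 0.777, -0.629, -0.0]
wrist_force: [-0.5, 0.3, -0.6]
opening: 0.212
```

Run:
```python
from h import *
d,s=snap('wrist','w4');print(s['position'],s['opening']*85.4,s['wrist_force'],s['moment'])
snap('side','d4'); crop('d4',190,120,370,300,3.3,'d4c')
snap('scene','s4'); crop('s4',200,120,340,280,3.6,'s4c')
```

```text
[579.80014277 187.00663109 209.90377524] 18.13001021527177 [-0.45231903  0.27161436 -0.60790804] [-0.02753757  0.01911256 -0.00360005]
```

View pics/w4.png

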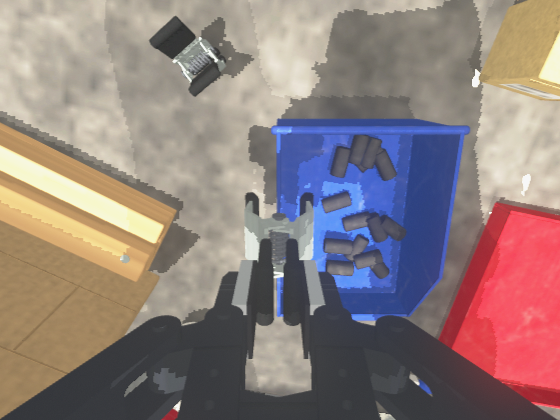

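View pics/d4c.png

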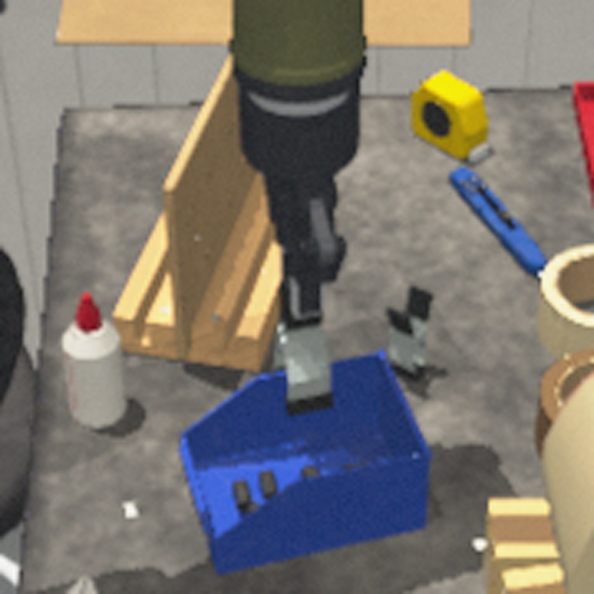

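View pics/s4c.png

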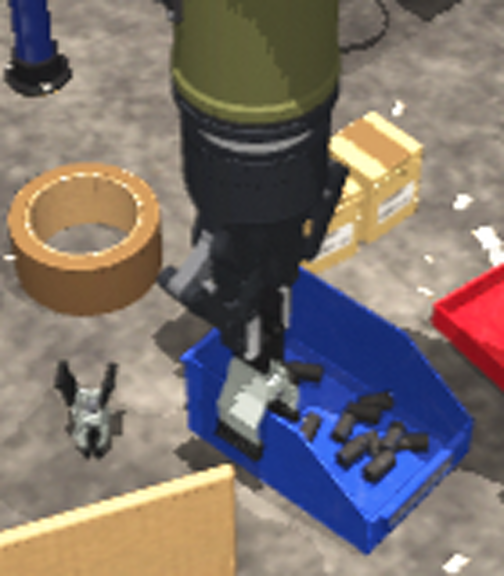

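apply_moves(
  commands=[
    [[10, 0, 0, -0.08, 0], [10, 0, 0, -0.2, 0], [10, 0, 0, -0.4, 0], [10, 0, 0, -0.6, 0], [10, 0, 0, -0.8, 0], [10, 0, 0, -0.95, 0], [10, 0, 0, -1.0, 0], [10, 0, 0, -1.0, 0]],
  ],
  newtons=35,
)

```text
time: 5.78
position: [579.8, 187.0, 309.9]
tcp_rot: [-0.0, 0.777, -0.629, -0.0]
wrist_force: [-0.2, -0.1, 0.1]
opening: 0.209
```

apply_moves(
  commands=[
    [[10, 0, 0, -0.15, 0], [10, 0, 0, -0.35, 0], [10, 0, 0, -0.5, 0], [10, 0, 0, -0.6, 0], [10, 0, 0, -0.6, 0], [10, 0, 0, -0.6, 0]],
  ],
)

```text
time: 6.52
position: [579.6, 187.0, 369.2]
tcp_rot: [0.0, 0.777, -0.629, -0.0]
wrist_force: [-0.3, 0.1, -0.0]
opening: 0.209
```

Run:
```python
from h import *
d,s=snap('wrist','w5');print(s['position'],s['opening']*85.4,s['wrist_force'],s['moment'])
snap('side','d5'); crop('d5',190,60,370,240,3.3,'d5c')
snap('scene','s5'); crop('s5',120,130,340,360,2.6,'s5c')
```

```text
[579.58900458 186.96188427 369.23326379] 17.869022326323677 [-0.25125054  0.12931621 -0.04629623] [-0.01213317  0.06833649 -0.02760598]
```

View pics/w5.png

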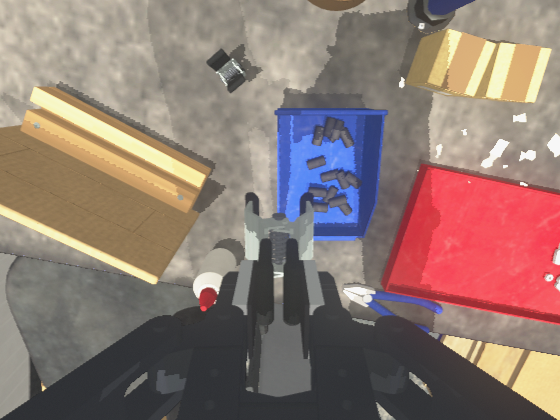

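View pics/d5.png

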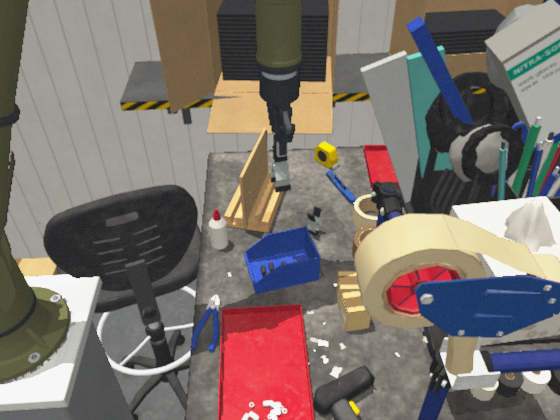

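View pics/s5c.png

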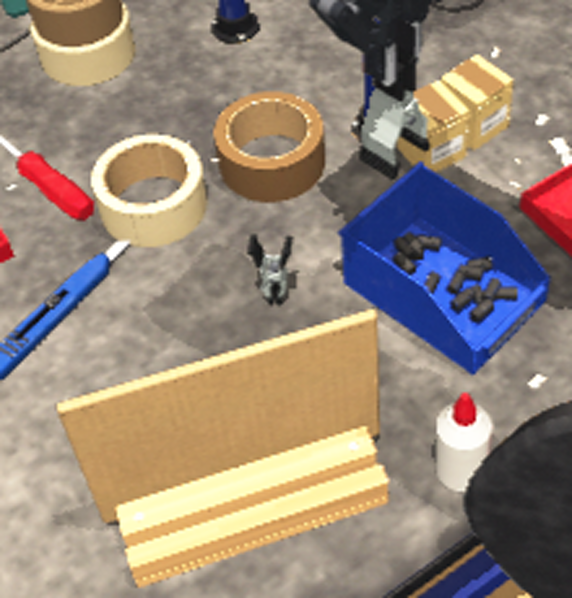

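apply_moves(
  commands=[
    [[10, -0.1, 0.01, 0, -0.05], [10, -0.25, 0.02, 0, -0.15], [10, -0.45, 0.03, 0, -0.25], [10, -0.65, 0.05, 0, -0.35], [10, -0.85, 0.06, 0, -0.45], [10, -1.0, 0.07, 0, -0.5], [10, -1.0, 0.07, 0, -0.5], [10, -1.0, 0.07, 0, -0.5]],
  ],
)

```text
time: 7.68
position: [552.5, 282.6, 369.8]
tcp_rot: [0.0, 0.913, -0.408, 0.0]
wrist_force: [0.5, -1.2, -1.3]
opening: 0.208
```

Run:
```python
from h import *
d,s=snap('wrist','w6');print(s['position'],s['opening']*85.4)
M=R.from_quat(np.roll(s['tcp_rot'],-1)).as_matrix();print(M.round(3).tolist())
print(M.T@(np.array([525.5,373.9,369])-s['position']))
c=lambda P:s['position']+M@np.array(P)
print(proj('w6',[c([0,0,54]),c([0,0,100]),c([0,0,143]),c([17,0,143]),c([0,0,150])]))
```

```text
[552.48973604 282.56317125 369.82881175] 17.772846273870258
[[0.668, -0.744, 0.0], [-0.744, -0.668, -0.001], [0.001, 0.0, -1.0]]
[-86.01421535 -40.89666234   0.75288436]
[[277.62103806 301.4977166 ]
 [277.66890866 252.09378942]
 [277.69705274 223.04823251]
 [304.73075333 223.02324457]
 [277.70070633 219.27761548]]
```

View pics/w6.png

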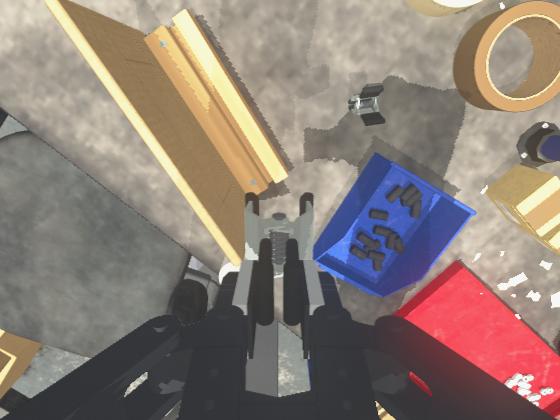

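apply_moves(
  commands=[
    [[10, -0.1, -0.05, 0, -0.05], [10, -0.25, -0.12, 0, -0.15], [10, -0.4, -0.2, 0, -0.25], [10, -0.6, -0.29, 0, -0.36], [10, -0.78, -0.37, 0, -0.46], [10, -0.86, -0.41, 0, -0.51], [10, -0.86, -0.41, 0, -0.51], [10, -0.86, -0.41, 0, -0.51]],
  ],
)

```text
time: 8.72
position: [525.6, 373.8, 369.9]
tcp_rot: [0.0, 0.988, -0.152, 0.0]
wrist_force: [-0.4, -1.0, -0.8]
opening: 0.21
```

Run:
```python
from h import *
d,s=snap('wrist','w7');print(s['position'],s['opening']*85.4,s['joint_positions'].round(2))
M=R.from_quat(np.roll(s['tcp_rot'],-1)).as_matrix();print(M.round(3).tolist())
c=lambda P:s['position']+M@np.array(P)
P=[c([x,y,z]) for y in (-17,) for z in (136,150) for x in (-14,14)]
print(proj('w7',P))
snap('scene','s7');snap('side','d7')
crop('w7',180,120,380,300,3.9,'w7c');crop('s7',110,130,310,360,2.6,'s7c');crop('d7',190,60,370,240,3.3,'d7c')
```

```text
[525.64683347 373.7530535  369.87735909] 17.905499359720277 [-0.54  0.5  -0.2   1.33  0.1   1.32 -1.05]
[[0.954, -0.301, 0.0], [-0.301, -0.954, -0.001], [0.001, 0.001, -1.0]]
[[253.75080272 200.14874396]
 [300.73480749 200.10149365]
 [255.14259871 193.76082648]
 [299.40070526 193.71628221]]
```

View pics/w7.png

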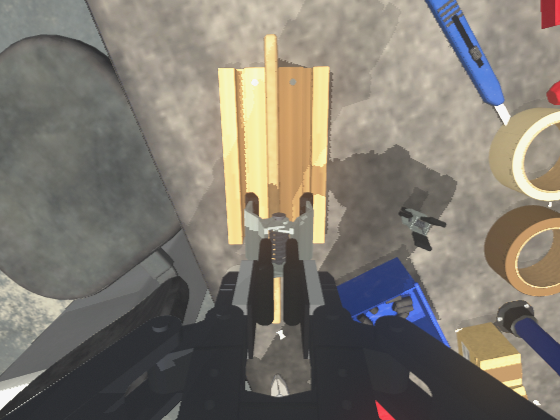

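View pics/w7c.png

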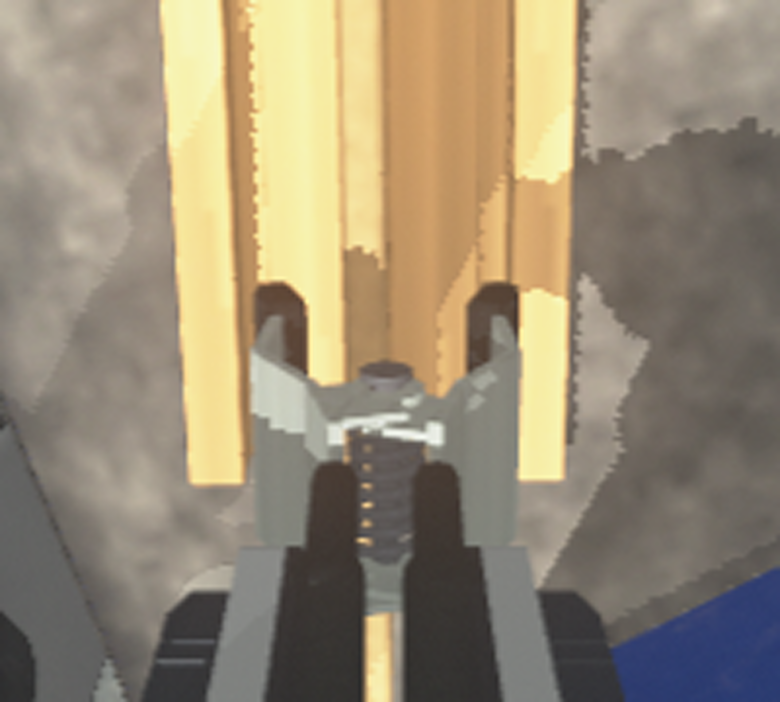

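View pics/s7c.png

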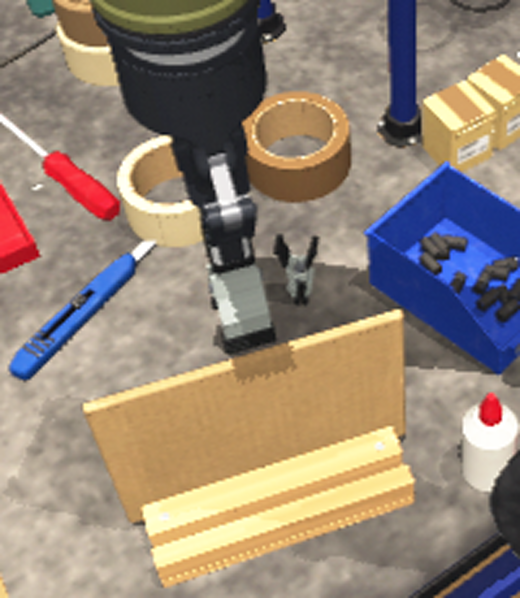

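View pics/d7c.png

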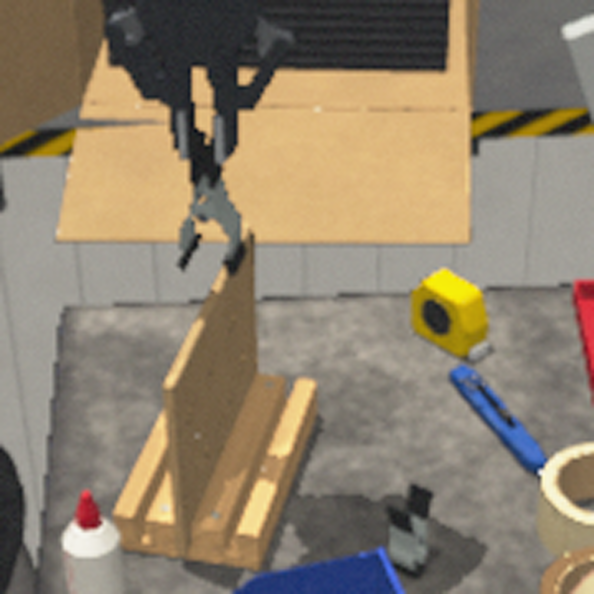

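Run:
```python
from h import *
crop('w7',240,20,310,70,10,'e1');crop('w7',250,270,310,340,9,'e2')
s=env.state()
M=R.from_quat(np.roll(s['tcp_rot'],-1)).as_matrix()
for uv in [(265,35),(278,35),(267,120),(279,120),(267.2,180),(279.2,180),(273.5,322),(283,322)]:
    p=onplane('w7',uv,177); print(uv,p.round(1),(M.T@(p-s['position'])).round(1))
```

```text
(265, 35) [552.4 484.8 177. ] [  -7.8 -114.   193. ]
(278, 35) [560.6 482.2 177. ] [   0.8 -114.   193. ]
(267, 120) [536.6 432.3 177. ] [ -7.1 -59.1 193. ]
(279, 120) [544.7 429.7 177. ] [  1.4 -59.1 193. ]
(267.2, 180) [523.2 390.7 177. ] [ -7.4 -15.4 193. ]
(279.2, 180) [531.7 388.  177. ] [  1.6 -15.4 193. ]
(273.5, 322) [489.7 271.1 177. ] [ -3.3 108.7 193. ]
(283, 322) [497.4 268.7 177. ] [  4.7 108.7 193. ]
```

View pics/e1.png

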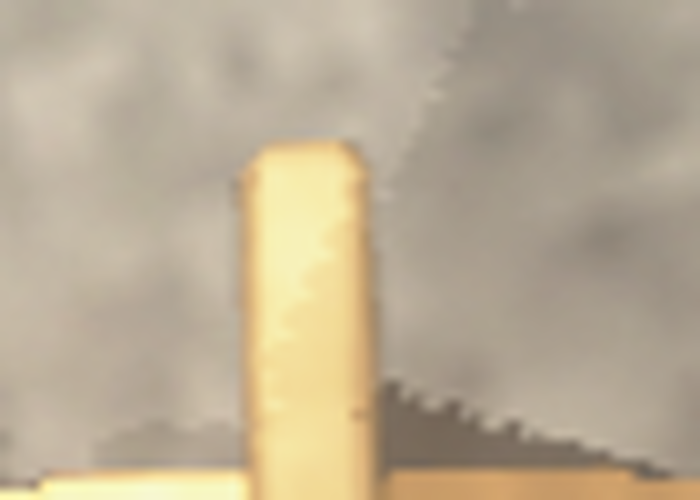

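View pics/e2.png

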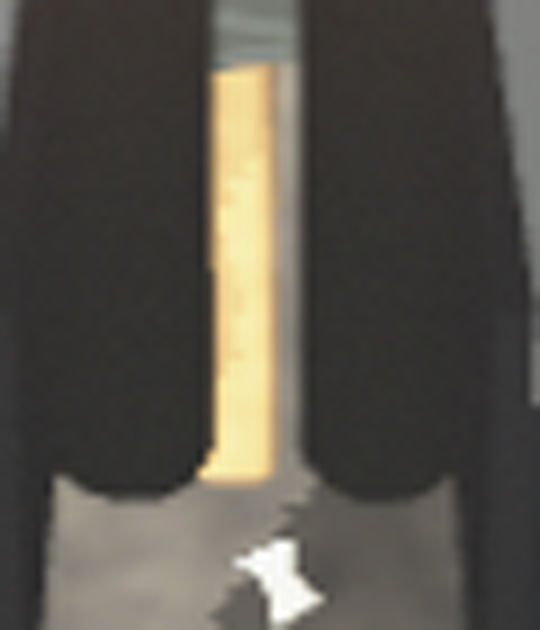

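apply_moves(
  commands=[
    [[10, -0.02, -0.02, 0.05, -0.01], [10, -0.03, -0.02, 0.12, -0.01], [10, -0.03, -0.02, 0.22, -0.01], [10, -0.03, -0.02, 0.3, -0.01], [10, -0.03, -0.02, 0.3, -0.01], [10, -0.03, -0.02, 0.3, -0.01]],
  ],
)

```text
time: 9.62
position: [522.9, 377.6, 340.1]
tcp_rot: [-0.0, 0.989, -0.146, 0.0]
wrist_force: [-0.9, 0.4, -0.2]
opening: 0.209
```

Run:
```python
from h import *
d,s=snap('wrist','w8');print(s['position'],s['opening']*85.4)
snap('scene','s8');snap('side','d8')
crop('w8',200,60,360,260,3.9,'w8c');crop('s8',110,200,270,340,4.5,'s8c');crop('d8',220,100,290,180,8,'d8c')
```

```text
[522.93751971 377.55631051 340.0552663 ] 17.858909923228893
```

View pics/w8c.png

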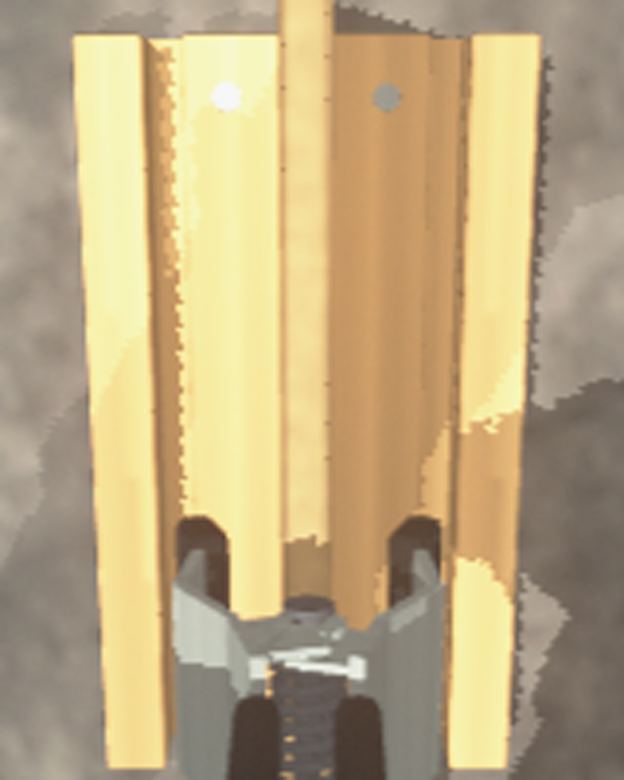

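View pics/s8c.png

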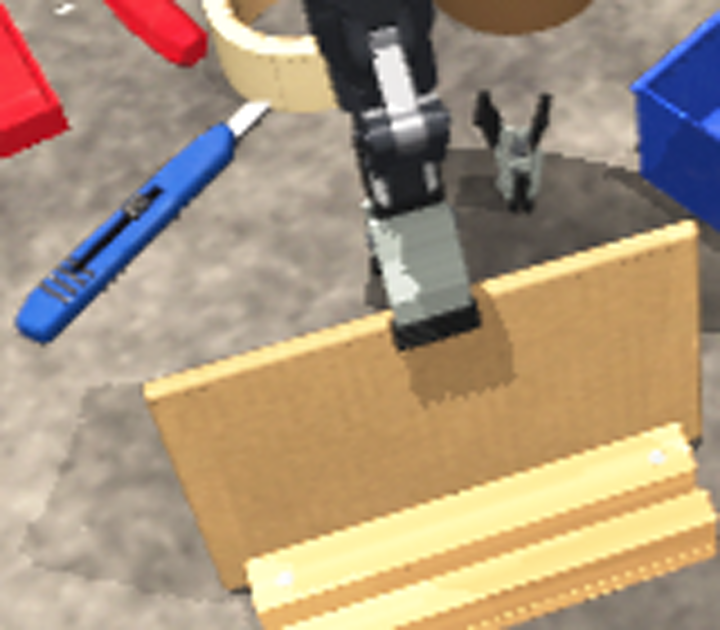

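View pics/d8c.png

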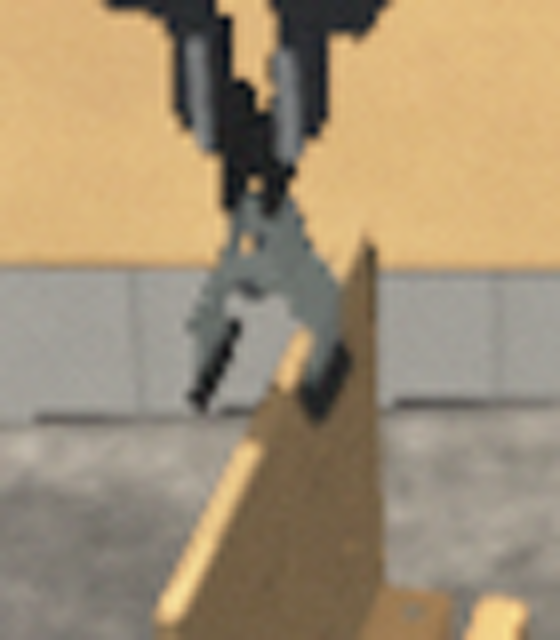

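apply_moves(
  commands=[
    [[10, -0.005, 0, 0.04, 0], [10, -0.005, 0, 0.1, 0], [10, -0.005, 0, 0.17, 0], [10, -0.005, 0, 0.24, 0], [10, -0.005, 0, 0.31, 0], [10, -0.005, 0, 0.37, 0], [10, -0.005, 0, 0.4, 0], [10, -0.005, 0, 0.4, 0]],
  ],
)

```text
time: 10.78
position: [522.3, 377.6, 299.7]
tcp_rot: [0.0, 0.989, -0.146, -0.0]
wrist_force: [0.2, 0.2, -0.9]
opening: 0.211
```

Run:
```python
from h import *
d,s=snap('wrist','w9');print(s['position'],s['opening']*85.4,s['wrist_force'],s['moment'])
snap('scene','s9');snap('side','d9')
crop('w9',200,60,360,260,3.9,'w9c');crop('s9',110,200,270,340,4.5,'s9c');crop('d9',220,100,290,180,8,'d9c')
```

```text
[522.31673291 377.64101889 299.67547035] 18.008795146640207 [ 0.2496492   0.24738967 -0.94431985] [ 0.00104844  0.02929361 -0.02863026]
```

View pics/w9c.png

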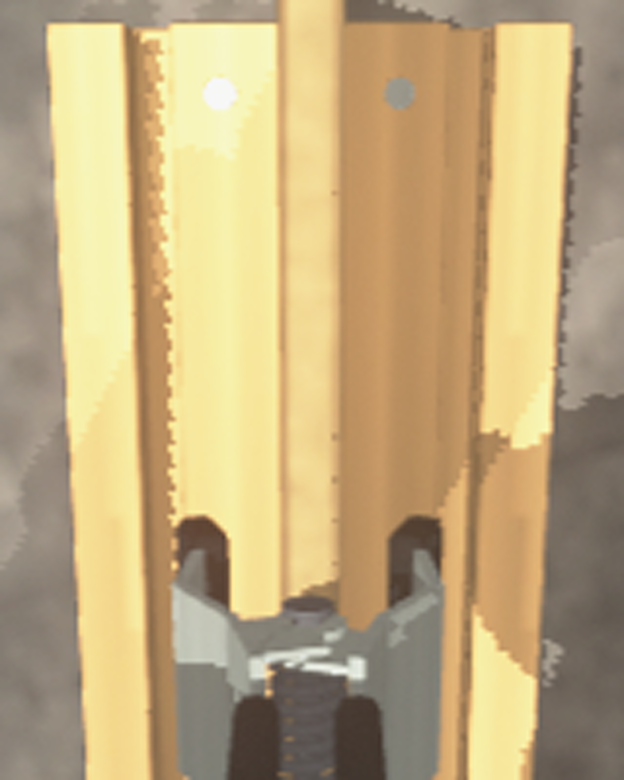

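View pics/s9c.png

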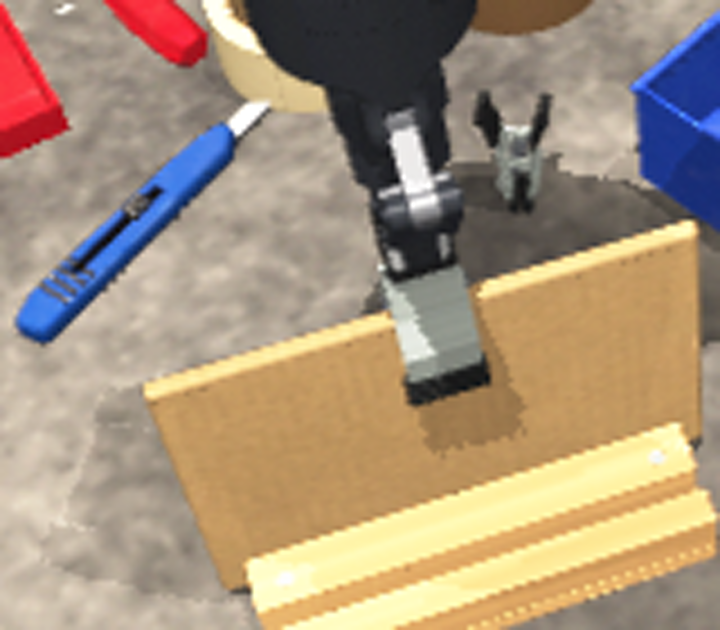

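View pics/d9c.png

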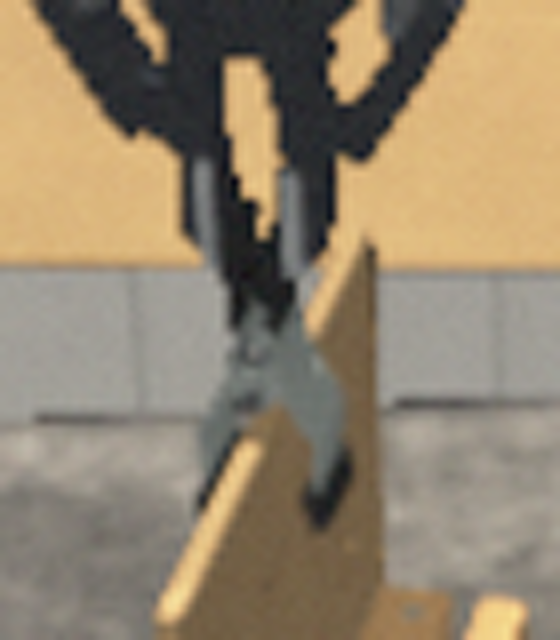

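Run:
```python
from h import *
s=env.state();M=R.from_quat(np.roll(s['tcp_rot'],-1)).as_matrix()
K,Rm,t=cam('s9');C=-Rm.T@t
def ray(uv,x):
    d=Rm.T@np.linalg.inv(K)@[*uv,1]; c=M.T@(C-s['position']);e=M.T@d
    return c+e*(x-c[0])/e[0]
f=lambda u,v:(110+u/4.5,200+v/4.5)
for uv,x in [((449,392),-18),((445,366),-20),((147,390),-4.5),((697,231),-4.5)]:
    q=ray(f(*uv),x); print(q.round(1),(M@q+s['position']).round(1))
```

```text
[-18.    1.9 160.3] [504.7 381.3 139.9]
[-20.    2.1 137.7] [502.7 381.6 162.5]
[  -4.5 -107.9  116.9] [549.3 482.4 183.4]
[ -4.5 113.3 120.4] [485.4 270.7 179.7]
```

Run:
```python
from h import *
print(env.sign_off()); s=env.state(); print(s['time'],s['opening']*85.4,s['wrist_force'])
```

```text
the job is handed in; nothing more can be done
None
the job is handed in; nothing more can be done
```

The clip is squeezed open, off the bin wall, and held gaping over the middle of the mailer's top edge. I handed the job in at about 11 s, with the arm still holding it there at a 35 N grip.

- **Open:** the gripper reads about 18 mm, roughly the 20 mm at which the clip's handles reach their stop. That reading stayed steady all through the lift and the carry.
- **Clear of the card:** the wrist picture shows the card centred between the jaw pads to within about 0.5 mm, leaving roughly 9 mm on each side. The force at the wrist stayed near 1 N or less, so nothing is pressing on the card.
- **Jaw depth:** the lip points hang about 20 mm below the card's top edge, worked out from the arm position. The scene camera put the pads up to 10 mm lower, but it also read the card's top edge 3–6 mm too high.
- **Position along the edge:** the wrist camera puts the clip within about 1 mm of the middle of the card, and the scene camera about 3 mm off it. I did not resolve that difference.
- **Other things:** I saw no movement of the bin, the block or the small look-alike clip in the pictures.

I could not read the state after handing in, so I have no check of that last second.

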